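# Roll the slot cover into the rail and lock its end with the keeper

### The arm

A 6-joint arm with a two-finger parallel gripper is mounted at the origin on a cart in front of the work surface, level with it; the furniture and walls round the work are solid. World frame = base frame: x ahead of the robot, y to its left, z up, the work surface at z = 0. Lengths are in m, angles in rad, forces in N, time in s.
With the tool pointing down it reaches from about 0.275 to 0.725 m from the base axis. Payload 5.6 kg.
Tool frame: the origin (TCP) lies on the centre line of the jaws, within the pads' length; the fingertips stand 11 mm ahead of it and the grasp point (between the pads) lies 8 mm behind it; z points along the fingers, y is the line along which they close (so a half turn about z gives the same grasp; the last joint's range is limited). The gripper opens to 85 mm and grips with 20 to 120 N. Pads are 22 mm wide; open, the fingers measure 114 mm over their backs; the gripper's body (76 mm by 85 mm) begins 54 mm behind the grasp point. The pads swing forward as they close: fully open they stand 13 mm farther back than shut.
Start: joints at [-0.982, 0.255, 0.108, 0, -1.424, -0.285], TCP at [0.165, -0.525, 0.242] pointing down, gripper open.
Joint ranges: [-2.95, 2.95], [-1.21, 1.97], [-1.09, 1.5], [-2.87, 1.71], [-2.94, -0.07], [-3.05, 3.05]. Speed limits (rad/s): [2.57, 2.57, 3.14, 3.14, 3.14, 3.14].

### API

Orientations are given as a unit quaternion [w, x, y, z].
In Python, from workcell import env gives the robot as it stands.
- The arm moves only by the tool move_arm, never from a script. Its arguments are lists of equal length, an entry for each row: "jaw": the finger opening in m, from 0 to 0.0854; "delta_pos": the shift along the tool's x, y, z in m, a list of three; "rotation": the turn, a rotation vector about the tool's x, y, z in rad, a list of three. A call has exactly 10 rows; each row is the pose to reach, as a shift and turn from the pose commanded when the call began, along the tool's axes at that moment; what a row does not reach only later rows make up. A row lasts 1/8 s, in which the tool goes at most 62.5 mm and 10.7 degrees, less where a joint would pass 70% of its speed; a pose out of reach is approached as far as the arm can. A call with a gripper value outside its range is refused whole. The fingers move at their own pace and stop on an object; "grip_force" is the grip in N (left out, the last holds). Time passes only in rows, so rows that repeat a pose let the fingers close, or fill a call up. It gives the time, the measured TCP pose, the force, the opening and the grip force at its end, in the units of the state.
- env.get_state(): the state, without advancing time (a new reading comes with each control period).
- env.snapshot(name): name is "scene" or "top" or "wrist"; returns a dict with "frame" (384x512x3 uint8, red, green, blue), "fovy" (degrees; the focal length in pixels is half the picture's height over the tangent of half this angle, whatever the lens; pixels are square), "cx", "cy" (the principal point, pixels), "world_to_cam" (4x4, takes a point from world to camera coordinates); the wrist camera has in their place "T_tool_cam" (4x4, takes a point from camera to tool coordinates, whose origin is the TCP and whose axes are the flange's). Camera axes: x right, y up, looking along -z (the intrinsics and any distortion apply to the point x, -y, -z); pixel columns grow to the right and rows downward; lengths in m; the calibration is good to about 2 mm. The wrist camera is an equidistant fisheye: a pixel r from the principal point sees the ray r / f radians off the axis. A picture is of the moment at which its call begins: read the wrist's pose just before it. There is no depth.
- env.close_job(): hands the job in; it is judged then, once.
The state is a dict: "time": time; "q": joint angles; "joint_vel": joint speeds; "joint_efforts": joint torques, N m; "position": TCP position; "eef_rot": TCP orientation; "ft_force": force on the tool from outside, world axes, zero at the start; "moment": the same for the moment, N m; "finger_gap": finger opening in m; "grasp_force": force on a finger pad.
Only numpy, scipy, OpenCV 4.12 (cv2) and the standard library are available. Lean on these libraries where they do the work, as an engineer would, in place of code of your own. Each camera call takes 0.05 s, during which the arm holds its last target. There are 200 camera calls.

### The job

Take the hand roller from its stand and roll it firmly along the black cover strip until the strip is pressed down flat into the rail over its whole length; press with the roller only, not with the gripper, and not so hard that the strip is crushed. Put the roller back upright in its stand, then slide the keeper block along the rail over the end of the strip until its ball catch clicks and it stops. Do not disturb the things standing round the work.

Things in the scene. Friction and masses are not known exactly. Their poses are not given: they have to be found in the camera images.
- slot_rail: aluminium slotted rail, 350 mm long, 44 mm wide, on a dark steel plate 380 x 92 x 12 mm fixed to the bench. Origin: underside of the plate, near the middle; y axis along the rail towards the screwed clamp that holds the root of the strip, z up. The rail's top lies 52 mm above the bench. The clamp is 34 mm long and 14 mm high above the rail's top (18 mm with its screw heads)
- cover_strip: black plastic slot cover, 188 mm long, 36 mm wide, 4 mm thick, lying along the top of the rail: held by the clamp at its root (origin: root, on the rail's top), from there along the rail's -y. It is a chain of stiff 26 mm links joined end to end; under each joint a clip grips in the slot of the rail. More than 50 N under the roller would crush it
- clip_1 (a joint): height in m of clip 1 above its seat, 26 mm from the root: 0 = fully down, 0.009 at most. It takes about 11 N straight over the clip to push it down and it stays where it is left
- clip_2 (a joint): the same for clip 2, 52 mm from the root
- clip_3 (a joint): the same for clip 3, 78 mm from the root
- clip_4 (a joint): the same for clip 4, 104 mm from the root
- clip_5 (a joint): the same for clip 5, 130 mm from the root
- clip_6 (a joint): the same for clip 6, 156 mm from the root
- clip_7 (a joint): the same for clip 7, 182 mm from the root
- strip_root (a point): centre line of the strip's upper face, at its root beside the clamp, where it lies when seated (56 mm above the bench)
- strip_tip (a point): centre line of the strip's upper face, at its free end, where it lies when seated; 188 mm from the root. 16 mm beyond it a steel ball stands 2 mm out of the rail's top, sprung upwards
- roller_grip (a point): centre of the hand roller's square wooden handle, 30 x 30 mm, 62 mm high, flats along the roller's x and y. z points up the handle; the roller rolls along its own y. The guard plate's upper side lies 34 mm below this point, the wheel's lowest point 92 to 104 mm below it, as its fork happens to be clamped
- roller_guard (a point): centre of the underside of the roller's guard plate, 40 mm below point roller_grip. The wheel's lowest point lies 52 to 64 mm below it: the fork is clamped tight somewhere in this range, different each time and not reported, so feel for the contact
- roller: hand roller, about 125 to 137 mm tall, 0.34 kg: wooden handle; below it a flat steel guard plate 60 mm (x) by 68 mm (y), 6 mm thick; below that, on a stem of adjustable length, a fork with a free-turning rubber wheel, 44 mm diameter, 28 mm wide, axle along x. Origin: on the handle's axis, 58 mm below the guard plate's underside; z up the handle
- roller_stand: wooden stand, fixed, 80 x 92 x 76 mm with a foot 104 x 116 x 8 mm: a rectangular pocket, 46 mm (x) by 52 mm (y) and open at the top; the roller's fork (41 mm over its axle ends) and wheel hang in it and the guard plate lies on its rim. Origin: underside; the roller's y lies along the stand's y
- stand_seat (a point): middle of the stand's top rim, 76 mm above the bench: point roller_guard lies here when the roller is in the stand
- keeper_lug (a point): centre of the keeper's black grip lug, 42 mm across the rail, 18 mm along it, 32 mm high. It stands on a steel block 60 mm wide, 66 mm long, that straddles the rail beyond the strip's free end; the block's upper face lies 15 mm below this point (68 mm above the bench). The frame's y points along the rail towards the strip
- keeper (a joint): travel in m of the keeper towards the strip: 0 = parked, 0.066 = at its stop, nose 18 mm over the strip's end. It slides with about 2 N; from 0.052 its lip rides over the sprung ball (5 to 15 N), which snaps up behind it at about 0.064. Its nose clears the seated strip by 2 mm and butts against a strip end that stands higher
- powder_jar: bystander: pot with a dark screw cap, 63 mm diameter, 68 mm high; origin under its centre
- brush: bystander: dust brush lying on the bench, 27 x 163 x 12 mm
- hex_key: bystander: hexagon key lying on the bench, 29 x 81 x 5 mm
- part_tin: bystander: round tin, 67 mm diameter, 32 mm high; origin under its centre

How it is judged:
By the outcome, as a careful person would: the job done as asked, in the order asked, and still so for the second after the job is handed in, with the robot touching nothing.
It also fails if it takes over 70 s, if anything falls off the work surface, if the arm or the gripper's body presses on something with over 40 N, if the wrist force passes 120 N, or if a joint passes its speed limit or range.

## Working session

There is one attempt and no reset: what is moved stays moved. The work goes in short steps, Python scripts to look and compute and a tool call to move; the robot and the scene stay as the last step left them, time stands still between calls to the robot, and variables do not carry over. Pictures are saved under pics/ and viewed, at most 12 in all, crops included, and the job is handed in when it is done.

Besides the shell and the picture viewer there is one more tool, called after "Call:" as name(argument=value, ...) on one line, values as JSON. move_arm: Moves the arm, as the interface text tells. Its arguments: {"type":"object","properties":{"jaw":{"type":"array","items":{"type":"number"}},"delta_pos":{"type":"array","items":{"type":"array","items":{"type":"number"}}},"rotation":{"type":"array","items":{"type":"array","items":{"type":"number"}}},"grip_force":{"type":"number"}},"required":["jaw","delta_pos","rotation"]}

```bash
mkdir -p pics; ls; python3 - <<'E'
from workcell import env
import cv2,numpy as np
s=env.get_state();print(s)
for n in("scene","top"):
    d=env.snapshot(n);cv2.imwrite(f"pics/{n}0.png",d["frame"][:,:,::-1]);np.savez(f"{n}0.npz",**d);print(n,{k:v for k,v in d.items() if k!="frame"})
E
```

```text
pics
{'time': 0.0, 'q': array([-9.82368806e-01,  2.55735596e-01,  1.07019447e-01, -4.33420921e-04,
       -1.42387113e+00, -2.84609774e-01]), 'joint_vel': array([-1.94340302e-03,  6.21044097e-05,  5.75026454e-04,  2.42952546e-04,
        1.64716935e-03,  2.50768333e-03]), 'joint_efforts': array([-5.68041578e-04, -3.86629915e+01,  2.37934148e+01,  5.36530942e+00,
       -6.14015444e-03,  6.29832289e-05]), 'position': array([ 0.1644573 , -0.52435904,  0.24141397]), 'eef_rot': array([-1.84347284e-04, -1.51293683e-01,  9.88488429e-01,  9.02127652e-04]), 'ft_force': array([ 0.89970734,  0.77383775, -0.64850206]), 'moment': array([-0.04560892,  0.02346925,  0.00196672]), 'grasp_force': 0.0, 'finger_gap': 0.08569825011572595}
scene {'fovy': 55.98570888954705, 'cx': 253.69345276271514, 'cy': 195.9329842192134, 'world_to_cam': array([[-0.83561659, -0.54923323,  0.00936848,  0.42841415],
       [ 0.29259431, -0.4305964 ,  0.85380051, -0.24389067],
       [-0.46490158,  0.71619104,  0.52051601, -0.96930265],
       [ 0.        ,  0.        ,  0.        ,  1.        ]])}
top {'fovy': 51.92071673446646, 'cx': 257.7936105504168, 'cy': 189.97096715134919, 'world_to_cam': array([[-0.11206135, -0.99369491,  0.00356103,  0.06394404],
       [ 0.97301299, -0.10900015,  0.2033831 , -0.54422267],
       [-0.2017126 ,  0.02625632,  0.97909276, -1.01602407],
       [ 0.        ,  0.        ,  0.        ,  1.        ]])}
```

View pics/scene0.png

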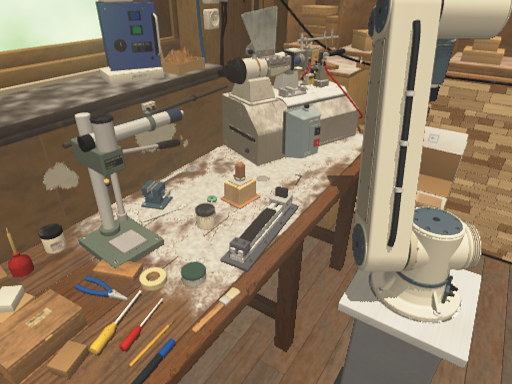

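View pics/top0.png

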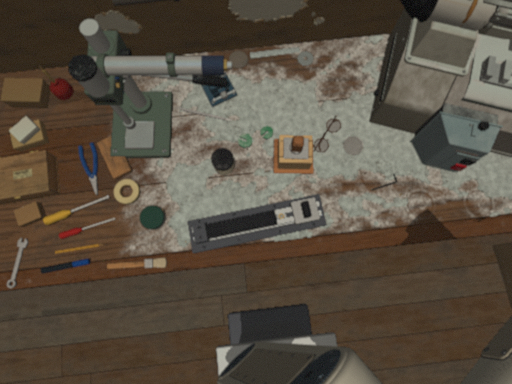

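The top view shows the rail from about (190,238) to (325,208), with the clamp at the left and the keeper at the right. The roller is in its stand at (295,150), the jar at (222,158), the tin at (152,217) and the brush at (137,265). I'll enlarge both views to get pixels.

```bash
python3 - <<'E'
import cv2
a=cv2.imread("pics/top0.png")[120:255,180:340];cv2.imwrite("pics/t1.png",cv2.resize(a,None,fx=4.4,fy=4.4,interpolation=cv2.INTER_CUBIC))
a=cv2.imread("pics/scene0.png")[145:275,180:310];cv2.imwrite("pics/s1.png",cv2.resize(a,None,fx=4.5,fy=4.5,interpolation=cv2.INTER_CUBIC))
E
```

```text
(no output)
```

View pics/t1.png

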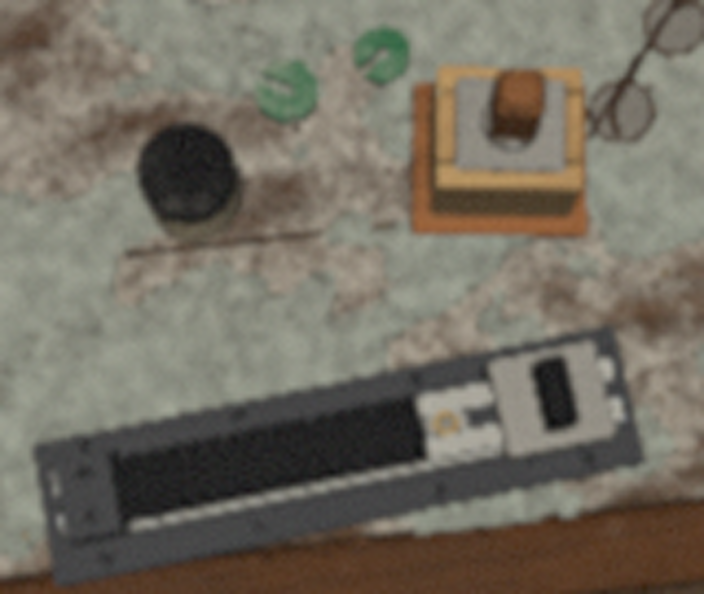

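View pics/s1.png

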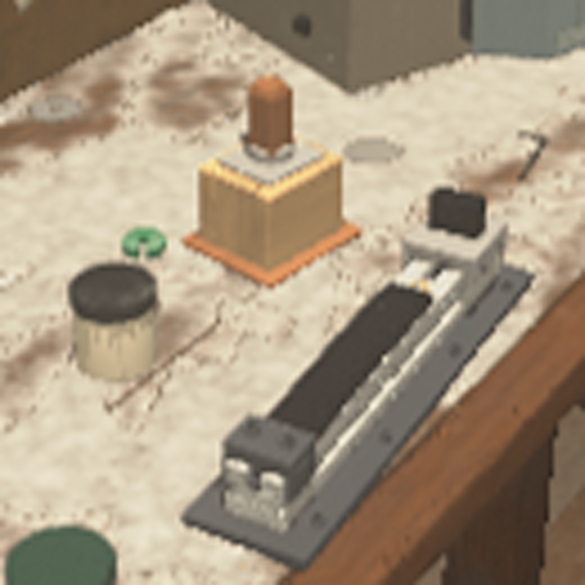

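The crops show the plate corners at (38,445), (612,330), (642,460) and (58,583). The stand's rim spans (437,68) to (585,188), the lug's top is centred near (555,394), the ball is at (446,422) and the handle's top is at (521,87). Next I'll turn these into world positions.

```bash
cat >h.py <<'E'
import numpy as np
def ray(d,u,v,z):
    f=192/np.tan(np.radians(float(d["fovy"]))/2)
    T=np.array(d["world_to_cam"]);R=T[:3,:3];c=-R.T@T[:3,3]
    w=R.T@np.array([(u-d["cx"])/f,-(v-d["cy"])/f,-1])
    return c+w*(z-c[2])/w[2]
E
python3 - <<'E'
from h import *
np.set_printoptions(precision=4,suppress=True)
t=np.load("top0.npz");s=np.load("scene0.npz")
T=lambda p,z:ray(t,180+p[0]/4.4-.4,120+p[1]/4.4-.4,z)
S=lambda p,z:ray(s,180+p[0]/4.5-.4,145+p[1]/4.5-.4,z)
def grp(n,F,P,z):
    Q=np.array([F(p,z) for p in P]);print(n,"c",Q.mean(0),"edges",[ (np.round(np.linalg.norm(e[:2]),4),np.round(np.degrees(np.arctan2(e[1],e[0])),1)) for e in np.roll(Q,-1,0)-Q])
grp("plate",T,[(38,445),(612,330),(642,460),(58,583)],.012)
grp("plateS",S,[(183,517),(308,566),(534,272)],.012)
grp("rim",T,[(437,68),(582,70),(585,188),(433,187)],.076)
grp("foot",T,[(415,83),(588,83),(588,235),(412,235)],.008)
grp("guard",T,[(458,80),(563,82),(566,170),(457,170)],.082)
grp("rimS",S,[(198,165),(265,200),(341,158)],.076)
grp("handle",T,[(521,87)],.147); grp("handleS",S,[(271,80)],.147)
grp("lug",T,[(535,358),(565,356),(576,428),(544,432)],.099)
grp("lugS",S,[(428,190),(458,209),(486,203)],.099)
grp("keeper",T,[(490,359),(592,342),(614,440),(508,457)],.068)
grp("ball",T,[(446,422)],.054);grp("ballS",S,[(424,285)],.054)
grp("strip tip",T,[(415,400),(427,460)],.06)
grp("strip root",T,[(112,455),(122,522)],.057)
grp("clamp",T,[(50,468),(112,453),(122,530),(65,543)],.066)
grp("jar",T,[(188,173)],.068)
E
```

```text
plate c [0.4649 0.0148 0.012 ] edges [(np.float64(0.3733), np.float64(-84.9)), (np.float64(0.0853), np.float64(-175.4)), (np.float64(0.3746), np.float64(95.4)), (np.float64(0.0878), np.float64(3.8))]
plateS c [0.4399 0.0823 0.012 ] edges [(np.float64(0.0917), np.float64(-175.4)), (np.float64(0.3789), np.float64(-84.1)), (np.float64(0.3878), np.float64(82.2))]
rim c [ 0.6467 -0.1113  0.076 ] edges [(np.float64(0.0905), np.float64(-97.2)), (np.float64(0.0763), np.float64(173.4)), (np.float64(0.0935), np.float64(83.2)), (np.float64(0.077), np.float64(-8.9))]
foot c [ 0.6474 -0.1124  0.008 ] edges [(np.float64(0.1149), np.float64(-96.4)), (np.float64(0.1041), np.float64(171.9)), (np.float64(0.1148), np.float64(83.6)), (np.float64(0.104), np.float64(-8.0))]
guard c [ 0.6464 -0.1118  0.082 ] edges [(np.float64(0.0651), np.float64(-97.5)), (np.float64(0.0566), np.float64(174.0)), (np.float64(0.0668), np.float64(83.6)), (np.float64(0.0579), np.float64(-7.8))]
rimS c [ 0.6343 -0.0897  0.076 ] edges [(np.float64(0.0779), np.float64(168.8)), (np.float64(0.0901), np.float64(-97.5)), (np.float64(
[... 726 characters left out ...]
0.0605), np.float64(2.9))]
ball c [ 0.4718 -0.0513  0.054 ] edges [(np.float64(0.0), np.float64(0.0))]
ballS c [ 0.4666 -0.0501  0.054 ] edges [(np.float64(0.0), np.float64(0.0))]
strip tip c [ 0.4679 -0.0352  0.06  ] edges [(np.float64(0.0373), np.float64(-175.7)), (np.float64(0.0373), np.float64(4.3))]
strip root c [0.4534 0.1514 0.057 ] edges [(np.float64(0.0411), np.float64(-176.5)), (np.float64(0.0411), np.float64(3.5))]
clamp c [0.4485 0.1685 0.066 ] edges [(np.float64(0.038), np.float64(-82.7)), (np.float64(0.0466), np.float64(-177.5)), (np.float64(0.0346), np.float64(96.4)), (np.float64(0.0459), np.float64(6.7))]
jar c [0.6423 0.0896 0.068 ] edges [(np.float64(0.0), np.float64(0.0))]
```

```bash
cat >>h.py <<'E'
from scipy.spatial.transform import Rotation as Ro
def Rt(ydeg):
    a=np.radians(ydeg);y=np.array([np.cos(a),np.sin(a),0]);z=np.array([0,0,-1.]);return np.column_stack([np.cross(y,z),y,z])
def go(p,ydeg,cur=None):
    "tool-frame shift and turn from the measured pose (or cur=(pos,ydeg)) to TCP p, closing line at ydeg"
    if cur is None:
        from workcell import env
        s=env.get_state();w,x,y,z=s["eef_rot"];R=Ro.from_quat([x,y,z,w]).as_matrix();c=s["position"]
        print("t",s["time"],"pos",np.round(c,4),"ydir",np.round(np.degrees(np.arctan2(R[1,1],R[0,1])),2),"tilt",np.round(R[:2,2],4),"F",np.round(s["ft_force"],1),"M",np.round(s["moment"],2),"gap",round(s["finger_gap"],4),"q6",round(s["q"][5],2))
    else: c,R=np.array(cur[0]),Rt(cur[1])
    print("d",np.round(R.T@(np.array(p)-c),4),"rot",np.round(Ro.from_matrix(R.T@Rt(ydeg)).as_rotvec(),4))
E
python3 -c "
from h import *
go([.635,-.111,.25],82.7)"
```

```text
t 0.1 pos [ 0.1644 -0.5244  0.2415] ydir 107.4 tilt [-0.0006  0.0016] F [-0.2 -0.3 -0.4] M [-0.05  0.06 -0.04] gap 0.0851 q6 -0.28
d [-0.5727  0.2537 -0.0081] rot [ 1.700e-03 -4.000e-04  4.312e-01]
```

Call:
move_arm(jaw=[0.085,0.085,0.085,0.085,0.085,0.085,0.085,0.085,0.085,0.085], delta_pos=[[-0.055,0.024,0],[-0.11,0.048,0],[-0.17,0.075,0],[-0.23,0.1,0],[-0.29,0.13,0],[-0.35,0.155,0],[-0.41,0.18,0],[-0.47,0.21,0],[-0.53,0.235,-0.005],[-0.573,0.254,-0.008]], rotation=[[0,0,0.04],[0,0,0.08],[0,0,0.13],[0,0,0.17],[0,0,0.22],[0,0,0.26],[0,0,0.3],[0,0,0.35],[0,0,0.4],[0,0,0.431]], grip_force=100)

```text
time: 1.35
position: [0.6311, -0.1141, 0.2495]
eef_rot: [-0.0, 0.064, 0.998, -0.0]
ft_force: [0.7, -0.5, 0.1]
finger_gap: 0.0849
grasp_force: 0.0
```

```bash
python3 - <<'E'
from h import *
from workcell import env
import cv2
go([.6467,-.1113,.108],82.7)
d=env.snapshot("wrist");np.savez("w1.npz",**d);cv2.imwrite("pics/w1.png",d["frame"][:,:,::-1])
print({k:v for k,v in d.items() if k!="frame"})
E
```

```text
t 1.35 pos [ 0.6311 -0.1141  0.2495] ydir 82.65 tilt [-0.0008 -0.    ] F [ 0.7 -0.5  0.1] M [-0.14 -0.12 -0.02] gap 0.0849 q6 -1.76
d [-0.0153  0.0048  0.1415] rot [-0.0001 -0.0008 -0.0008]
{'fovy': 65.70646984690485, 'cx': 254.4523125981405, 'cy': 192.3798908860192, 'T_tool_cam': array([[ 1.19813948e-03,  9.45993431e-01,  3.24183580e-01,
         8.35376304e-02],
       [ 9.99999269e-01, -1.18700072e-03, -2.32102193e-04,
         6.40048564e-04],
       [ 1.65238993e-04,  3.24183621e-01, -9.45994161e-01,
        -1.31640388e-01],
       [ 0.00000000e+00,  0.00000000e+00,  0.00000000e+00,
         1.00000000e+00]])}
```

View pics/w1.png

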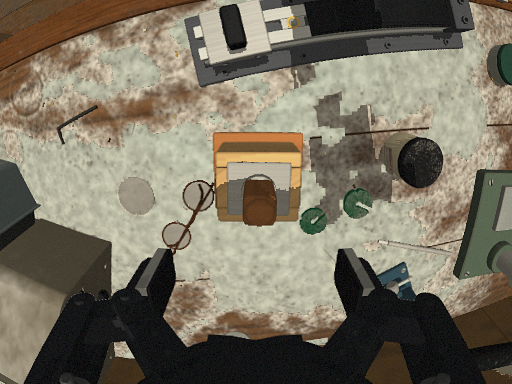

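The wrist view shows the roller in the stand, with its handle at about (260,203) and the guard's near edge at (229..290, 162). The roller sits about 5 px to the right of the gripper's centre. The rail's ball is at (293,21). Now the fine offsets.

```bash
cat >>h.py <<'E'
def wray(d,pos,quat,u,v,z):
    f=192/np.tan(np.radians(float(d["fovy"]))/2)
    a,b=u-d["cx"],v-d["cy"];r=np.hypot(a,b)+1e-9;th=r/f
    c=np.array([np.sin(th)*a/r,-np.sin(th)*b/r,-np.cos(th)])
    T=np.array(d["T_tool_cam"]);w,x,y,zz=quat;R=Ro.from_quat([x,y,zz,w]).as_matrix()
    o=np.array(pos)+R@T[:3,3];w=R@T[:3,:3]@c
    return o+w*(z-o[2])/w[2]
E
python3 - <<'E'
from h import *
from workcell import env
s=env.get_state();d=np.load("w1.npz")
W=lambda u,v,z:wray(d,s["position"],s["eef_rot"],u,v,z).round(4)
for n,u,v,z in [("rimL",216,153,.076),("rimR",302,153,.076),("guL",229,162,.082),("guR",290,162,.082),("htop",260,180,.147),("ball",293,21,.054),("lug",233,27,.099)]: print(n,W(u,v,z))
E
```

```text
rimL [ 0.6072 -0.1451  0.076 ]
rimR [ 0.6182 -0.056   0.076 ]
guL [ 0.6172 -0.1323  0.082 ]
guR [ 0.6249 -0.0701  0.082 ]
htop [ 0.6211 -0.102   0.147 ]
ball [ 0.4751 -0.0466  0.054 ]
lug [ 0.4855 -0.1094  0.099 ]
```

```bash
python3 -c "
from h import *
go([.648,-.1085,.112],82.7)"
```

```text
t 1.4 pos [ 0.6352 -0.1091  0.2473] ydir 82.81 tilt [-0.0013  0.0014] F [ 1.9  2.2 -0.9] M [ 0.55 -0.34 -0.  ] gap 0.0846 q6 -1.77
d [-0.0128  0.0021  0.1353] rot [ 0.0012 -0.0015  0.0019]
```

Call:
move_arm(jaw=[0.085,0.085,0.085,0.085,0.085,0.085,0.05,0.02,0.02,0.02], delta_pos=[[-0.0116,0.0015,0.02],[-0.0116,0.0015,0.05],[-0.0116,0.0015,0.08],[-0.0116,0.0015,0.11],[-0.0116,0.0015,0.13],[-0.0116,0.0015,0.14],[-0.0116,0.0015,0.14],[-0.0116,0.0015,0.14],[-0.0116,0.0015,0.14],[-0.0116,0.0015,0.14]], rotation=[[0,0,0],[0,0,0],[0,0,0],[0,0,0],[0,0,0],[0,0,0],[0,0,0],[0,0,0],[0,0,0],[0,0,0]], grip_force=100)

```text
time: 2.65
position: [0.6425, -0.1153, 0.1112]
eef_rot: [0.001, 0.063, 0.998, 0.0]
ft_force: [-0.3, 1.9, 4.7]
finger_gap: 0.0289
grasp_force: 99.4
```

```bash
python3 -c "
from h import *
go([.6467,-.111,.250],82.7)"
```

```text
t 2.65 pos [ 0.6425 -0.1153  0.1112] ydir 82.74 tilt [0.0027 0.0003] F [-0.3  1.9  4.7] M [ 0.85  0.19 -0.09] gap 0.0289 q6 -1.76
d [-0.004   0.0049 -0.1387] rot [0.0006 0.0026 0.0006]
```

```bash
python3 -c "
from h import *
go([.4508,.1258,.195],95.3)"
```

```text
t 2.65 pos [ 0.6425 -0.1153  0.1112] ydir 82.74 tilt [0.0027 0.0003] F [-0.3  1.9  4.7] M [ 0.85  0.19 -0.09] gap 0.0289 q6 -1.76
d [ 0.2204  0.215  -0.0842] rot [ 0.0003  0.0027 -0.2193]
```

Call:
move_arm(jaw=[0.02,0.02,0.02,0.02,0.02,0.02,0.02,0.02,0.02,0.02], delta_pos=[[0,0,-0.02],[0,0,-0.06],[0,0,-0.1],[0.02,0.02,-0.11],[0.06,0.058,-0.11],[0.1,0.097,-0.11],[0.14,0.137,-0.11],[0.18,0.176,-0.1],[0.21,0.205,-0.09],[0.2204,0.215,-0.084]], rotation=[[0,0,0],[0,0,0],[0,0,0],[0,0,-0.02],[0,0,-0.06],[0,0,-0.1],[0,0,-0.14],[0,0,-0.18],[0,0,-0.21],[0,0,-0.219]])

```text
time: 3.9
position: [0.4482, 0.1266, 0.1929]
eef_rot: [-0.001, -0.047, 0.999, -0.0]
ft_force: [1.0, 0.2, -3.9]
finger_gap: 0.0289
grasp_force: 99.7
```

```bash
python3 - <<'E'
from h import *
from workcell import env
import cv2
go([.4508,.1258,.170],95.3)
d=env.snapshot("wrist");np.savez("w2.npz",**d);cv2.imwrite("pics/w2.png",d["frame"][:,:,::-1])
go([.4508,.1258,.170],95.3)
E
```

```text
t 3.9 pos [0.4482 0.1266 0.1929] ydir 95.41 tilt [-0.002  -0.0001] F [ 1.   0.2 -3.9] M [-0.   -0.05  0.01] gap 0.0289 q6 -2.09
d [-0.0026 -0.0011  0.0229] rot [ 0.0001 -0.002   0.0019]
t 3.95 pos [0.4478 0.1269 0.1923] ydir 95.39 tilt [-0.003   0.0001] F [-2.9  1.1 -4.6] M [0.28 0.5  0.02] gap 0.0287 q6 -2.09
d [-0.003  -0.0014  0.0223] rot [ 0.0004 -0.0029  0.0016]
```

View pics/w2.png

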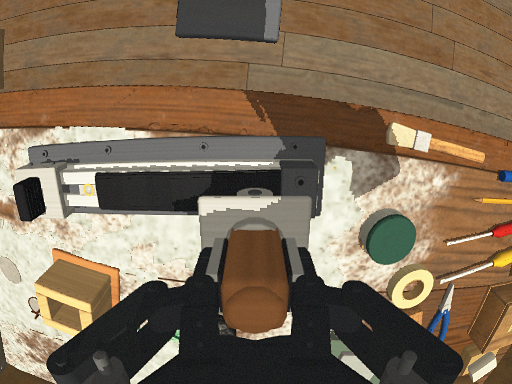

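The roller is held upright over the strip near the clamp, with the clamp's edge at column 281, the strip tip at about (96,190) and the ball at (87,189). I'll check the lateral alignment from this view.

```bash
python3 - <<'E'
from h import *
d=np.load("w2.npz")
q=Ro.from_matrix(Rt(95.4)).as_quat();p=[.4482,.1266,.1929];q=[q[3],*q[:3]]
for n,u,v,z in [("ball",87,189,.054),("tipN",97,173,.058),("tipF",97,209,.058),("mid strip near",190,172,.06),("clampNear",281,168,.066),("clampfar",283,193,.066)]:
    P=wray(d,p,q,u,v,z); s=(.152-P[1])/.9957; print(n,P.round(4),"s",s.round(4),"lateral x off axis",((P[0]-(.452+.0924*s))).round(4))
E
```

```text
ball [ 0.4707 -0.0512  0.054 ] s 0.2041 lateral x off axis -0.0001
tipN [ 0.4505 -0.0345  0.058 ] s 0.1873 lateral x off axis -0.0188
tipF [ 0.4909 -0.0381  0.058 ] s 0.191 lateral x off axis 0.0212
mid strip near [0.4411 0.0661 0.06  ] s 0.0863 lateral x off axis -0.0189
clampNear [0.428  0.1493 0.066 ] s 0.0027 lateral x off axis -0.0243
clampfar [0.4514 0.154  0.066 ] s -0.0021 lateral x off axis -0.0004
```

Call:
move_arm(jaw=[0.02,0.02,0.02,0.02,0.02,0.02,0.02,0.02,0.02,0.02], delta_pos=[[-0.003,-0.001,0.008],[-0.003,-0.001,0.016],[-0.003,-0.001,0.024],[-0.003,-0.001,0.027],[-0.003,-0.001,0.028],[-0.003,-0.001,0.029],[-0.003,-0.001,0.03],[-0.003,-0.001,0.031],[-0.003,-0.001,0.032],[-0.003,-0.001,0.033]], rotation=[[0,0,0],[0,0,0],[0,0,0],[0,0,0],[0,0,0],[0,0,0],[0,0,0],[0,0,0],[0,0,0],[0,0,0]], grip_force=120)

```text
time: 5.2
position: [0.4534, 0.1248, 0.1608]
eef_rot: [0.0, -0.046, 0.999, 0.0]
ft_force: [-0.3, 0.9, -3.0]
finger_gap: 0.0291
grasp_force: 118.4
```

```bash
python3 -c "
from h import *
go([.4508,.1258,.155],95.3)"
```

```text
t 5.2 pos [0.4534 0.1248 0.1608] ydir 95.26 tilt [0. 0.] F [-0.3  0.9 -3. ] M [ 0.01  0.02 -0.  ] gap 0.0291 q6 -2.08
d [0.0025 0.0012 0.0058] rot [ 0.      0.     -0.0006]
```

Call:
move_arm(jaw=[0.02,0.02,0.02,0.02,0.02,0.02,0.02,0.02,0.02,0.02], delta_pos=[[0.0025,0.001,0.001],[0.0025,0.001,0.002],[0.0025,0.001,0.003],[0.0025,0.001,0.004],[0.0025,0.001,0.0045],[0.0025,0.001,0.005],[0.0025,0.001,0.0055],[0.0025,0.001,0.006],[0.0025,0.001,0.006],[0.0025,0.001,0.006]], rotation=[[0,0,0],[0,0,0],[0,0,0],[0,0,0],[0,0,0],[0,0,0],[0,0,0],[0,0,0],[0,0,0],[0,0,0]])

```text
time: 6.45
position: [0.4508, 0.1256, 0.1549]
eef_rot: [0.0, -0.046, 0.999, 0.0]
ft_force: [-0.1, -0.1, -3.1]
finger_gap: 0.0289
grasp_force: 118.5
```

Call:
move_arm(jaw=[0.02,0.02,0.02,0.02,0.02,0.02,0.02,0.02,0.02,0.02], delta_pos=[[0,0,0.0005],[0,0,0.001],[0,0,0.0015],[0,0,0.002],[0,0,0.0025],[0,0,0.003],[0,0,0.0035],[0,0,0.004],[0,0,0.004],[0,0,0.004]], rotation=[[0,0,0],[0,0,0],[0,0,0],[0,0,0],[0,0,0],[0,0,0],[0,0,0],[0,0,0],[0,0,0],[0,0,0]])

```text
time: 7.7
position: [0.4508, 0.1256, 0.1508]
eef_rot: [-0.0, -0.046, 0.999, -0.0]
ft_force: [0.3, 1.0, -3.6]
finger_gap: 0.0286
grasp_force: 118.5
```

Call:
move_arm(jaw=[0.02,0.02,0.02,0.02,0.02,0.02,0.02,0.02,0.02,0.02], delta_pos=[[0,0,0.0005],[0,0,0.001],[0,0,0.0015],[0,0,0.002],[0,0,0.0025],[0,0,0.003],[0,0,0.0035],[0,0,0.004],[0,0,0.004],[0,0,0.004]], rotation=[[0,0,0],[0,0,0],[0,0,0],[0,0,0],[0,0,0],[0,0,0],[0,0,0],[0,0,0],[0,0,0],[0,0,0]])

```text
time: 8.95
position: [0.4512, 0.126, 0.1484]
eef_rot: [0.001, -0.046, 0.999, 0.001]
ft_force: [-4.6, 0.7, 8.4]
finger_gap: 0.0288
grasp_force: 120.1
```

Call:
move_arm(jaw=[0.02,0.02,0.02,0.02,0.02,0.02,0.02,0.02,0.02,0.02], delta_pos=[[0,0,0.0003],[0,0,0.0006],[0,0,0.0009],[0,0,0.0012],[0,0,0.0015],[0,0,0.0015],[0,0,0.0015],[0,0,0.0015],[0,0,0.0015],[0,0,0.0015]], rotation=[[0,0,0],[0,0,0],[0,0,0],[0,0,0],[0,0,0],[0,0,0],[0,0,0],[0,0,0],[0,0,0],[0,0,0]])

```text
time: 10.2
position: [0.4513, 0.1263, 0.1475]
eef_rot: [0.001, -0.046, 0.999, 0.001]
ft_force: [-7.2, 1.7, 12.6]
finger_gap: 0.0289
grasp_force: 120.7
```

Call:
move_arm(jaw=[0.02,0.02,0.02,0.02,0.02,0.02,0.02,0.02,0.02,0.02], delta_pos=[[0,0,0.0003],[0,0,0.0006],[0,0,0.0009],[0,0,0.0012],[0,0,0.0015],[0,0,0.0015],[0,0,0.0015],[0,0,0.0015],[0,0,0.0015],[0,0,0.0015]], rotation=[[0,0,0],[0,0,0],[0,0,0],[0,0,0],[0,0,0],[0,0,0],[0,0,0],[0,0,0],[0,0,0],[0,0,0]])

```text
time: 11.45
position: [0.4514, 0.1266, 0.1467]
eef_rot: [0.002, -0.046, 0.999, 0.001]
ft_force: [-8.2, 2.2, 17.6]
finger_gap: 0.0287
grasp_force: 121.3
```

```bash
python3 -c "
from h import *
go([.4508,.1258,.155],95.3)"
```

```text
t 11.45 pos [0.4514 0.1266 0.1467] ydir 95.3 tilt [0.0031 0.0025] F [-8.2  2.2 17.6] M [ 1.07  3.69 -0.03] gap 0.0287 q6 -2.09
d [ 0.0007 -0.0007 -0.0083] rot [ 0.0022  0.0033 -0.0001]
```

Call:
move_arm(jaw=[0.02,0.02,0.02,0.02,0.02,0.02,0.02,0.02,0.02,0.02], delta_pos=[[0,0,0.0005],[0,0,0.001],[0,-0.003,0.001],[0,-0.006,0.001],[0,-0.01,0.001],[0,-0.014,0.001],[0,-0.018,0.001],[0,-0.022,0.001],[0,-0.025,0.001],[0,-0.026,0.001]], rotation=[[0,0,0],[0,0,0],[0,0,0],[0,0,0],[0,0,0],[0,0,0],[0,0,0],[0,0,0],[0,0,0],[0,0,0]])

```text
time: 12.7
position: [0.4542, 0.1006, 0.1466]
eef_rot: [0.002, -0.046, 0.999, 0.001]
ft_force: [-11.4, 4.3, 23.4]
finger_gap: 0.0288
grasp_force: 122.0
```

```bash
python3 -c "
from h import *
go([.4508,.1258,.155],95.3)"
```

```text
t 12.7 pos [0.4542 0.1006 0.1466] ydir 95.3 tilt [0.0045 0.0029] F [-11.4   4.3  23.4] M [ 1.72  4.53 -0.01] gap 0.0288 q6 -2.03
d [ 0.001   0.0254 -0.0083] rot [ 0.0024  0.0047 -0.    ]
```

Call:
move_arm(jaw=[0.02,0.02,0.02,0.02,0.02,0.02,0.02,0.02,0.02,0.02], delta_pos=[[0.001,-0.003,0],[0.001,-0.007,0],[0.001,-0.011,0],[0.001,-0.015,0],[0.001,-0.019,0],[0.001,-0.023,0],[0.001,-0.027,0],[0.001,-0.031,0],[0.001,-0.035,0],[0.001,-0.039,0]], rotation=[[0,0,0],[0,0,0],[0,0,0],[0,0,0],[0,0,0],[0,0,0],[0,0,0],[0,0,0],[0,0,0],[0,0,0]])

```text
time: 13.95
position: [0.4576, 0.0612, 0.1471]
eef_rot: [0.003, -0.047, 0.999, 0.001]
ft_force: [-6.9, 1.6, 22.7]
finger_gap: 0.0289
grasp_force: 122.0
```

Call:
move_arm(jaw=[0.02,0.02,0.02,0.02,0.02,0.02,0.02,0.02,0.02,0.02], delta_pos=[[0,-0.004,0],[0,-0.008,0],[0,-0.012,0],[0,-0.016,0],[0,-0.02,0],[0,-0.024,0],[0,-0.028,0],[0,-0.032,0],[0,-0.036,0],[0,-0.04,0]], rotation=[[0,0,0],[0,0,0],[0,0,0],[0,0,0],[0,0,0],[0,0,0],[0,0,0],[0,0,0],[0,0,0],[0,0,0]])

```text
time: 15.2
position: [0.4615, 0.0216, 0.1467]
eef_rot: [0.003, -0.046, 0.999, 0.001]
ft_force: [-8.5, 4.3, 23.8]
finger_gap: 0.0289
grasp_force: 122.1
```

Call:
move_arm(jaw=[0.02,0.02,0.02,0.02,0.02,0.02,0.02,0.02,0.02,0.02], delta_pos=[[0,-0.005,0],[0,-0.01,0],[0,-0.016,0],[0,-0.022,0],[0,-0.028,0],[0,-0.034,0],[0,-0.04,0],[0,-0.046,0],[0,-0.05,0],[0,-0.05,0]], rotation=[[0,0,0],[0,0,0],[0,0,0],[0,0,0],[0,0,0],[0,0,0],[0,0,0],[0,0,0],[0,0,0],[0,0,0]])

```text
time: 16.45
position: [0.4661, -0.0299, 0.1465]
eef_rot: [0.003, -0.046, 0.999, -0.001]
ft_force: [-4.4, -0.9, 16.2]
finger_gap: 0.0286
grasp_force: 121.3
```

```bash
python3 - <<'E'
from h import *
go([.465,-.028,.155],95.3)
from workcell import env
import cv2
t=env.snapshot("top")["frame"][150:255,180:340,::-1];s=env.snapshot("scene")["frame"][140:275,210:330,::-1]
cv2.imwrite("pics/c1.png",np.vstack([cv2.resize(t,(640,290)),cv2.resize(s,(640,310))]) if 0 else cv2.resize(s,(533,600),interpolation=cv2.INTER_CUBIC))
E
```

```text
t 16.45 pos [ 0.4661 -0.0299  0.1465] ydir 95.32 tilt [ 0.0062 -0.002 ] F [-4.4 -0.9 16.2] M [-0.36  1.83  0.06] gap 0.0286 q6 -1.76
d [ 0.0009  0.002  -0.0085] rot [-0.0025  0.006   0.0004]
```

View pics/c1.png

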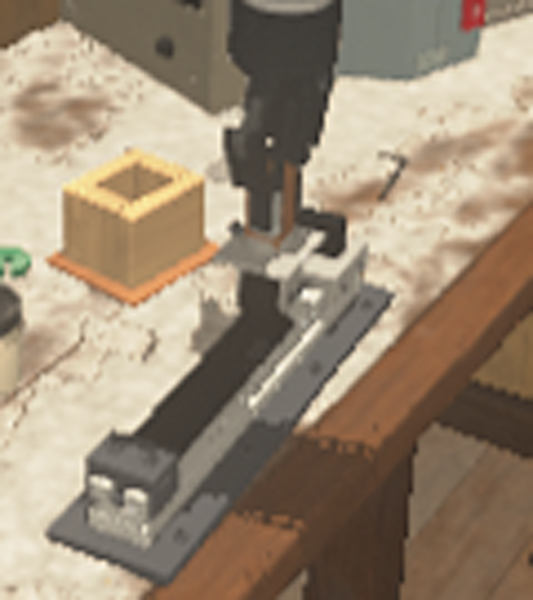

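The scene view shows the wheel at the strip's tip and the strip apparently lying flat behind it. I'll go over it again, a little firmer, on the way back to clip 1.

Call:
move_arm(jaw=[0.02,0.02,0.02,0.02,0.02,0.02,0.02,0.02,0.02,0.02], delta_pos=[[0.0005,0,0.0006],[0.0005,0,0.0012],[0.0005,0.002,0.0012],[0.0005,0.008,0.0012],[0.0005,0.016,0.001],[0.0005,0.025,0.001],[0.0005,0.034,0.001],[0.0005,0.043,0.001],[0.0005,0.052,0.001],[0.0005,0.06,0.001]], rotation=[[0,0,0],[0,0,0],[0,0,0],[0,0,0],[0,0,0],[0,0,0],[0,0,0],[0,0,0],[0,0,0],[0,0,0]])

```text
time: 17.8
position: [0.4606, 0.0305, 0.1464]
eef_rot: [0.004, -0.047, 0.999, -0.001]
ft_force: [-5.6, -1.0, 22.5]
finger_gap: 0.0287
grasp_force: 122.1
```

```bash
python3 -c "
from h import *
go([.4508,.128,.1455],95.3)"
```

```text
t 17.8 pos [0.4606 0.0305 0.1464] ydir 95.36 tilt [ 0.0077 -0.0014] F [-5.6 -1.  22.5] M [-0.71  2.39 -0.05] gap 0.0287 q6 -1.89
d [0.0007 0.098  0.0007] rot [-0.0021  0.0076  0.0011]
```

Call:
move_arm(jaw=[0.02,0.02,0.02,0.02,0.02,0.02,0.02,0.02,0.02,0.02], delta_pos=[[0.0005,0.008,0.0004],[0.0005,0.018,0.0004],[0.0005,0.029,0.0004],[0.0005,0.04,0.0004],[0.0005,0.051,0.0004],[0.0005,0.062,0.0004],[0.0005,0.073,0.0004],[0.0005,0.084,0.0004],[0.0005,0.093,0.0004],[0.0005,0.096,0.0004]], rotation=[[0,0,0],[0,0,0],[0,0,0],[0,0,0],[0,0,0],[0,0,0],[0,0,0],[0,0,0],[0,0,0],[0,0,0]])

```text
time: 19.05
position: [0.4517, 0.1272, 0.1464]
eef_rot: [0.004, -0.047, 0.999, 0.0]
ft_force: [-5.8, -1.6, 23.9]
finger_gap: 0.0287
grasp_force: 122.3
```

```bash
python3 -c "
from h import *
go([.4661,-.035,.1455],95.3)
go([.6430,-.1148,.215],82.7)"
```

```text
t 19.05 pos [0.4517 0.1272 0.1464] ydir 95.39 tilt [0.0087 0.0013] F [-5.8 -1.6 23.9] M [-0.56  2.39 -0.04] gap 0.0287 q6 -2.09
d [ 0.0009 -0.1628  0.0008] rot [0.0005 0.0088 0.0015]
t 19.05 pos [0.4517 0.1272 0.1464] ydir 95.39 tilt [0.0087 0.0013] F [-5.8 -1.6 23.9] M [-0.56  2.39 -0.04] gap 0.0287 q6 -2.09
d [-0.1684 -0.2588 -0.0673] rot [0.0015 0.0087 0.2214]
```

Call:
move_arm(jaw=[0.02,0.02,0.02,0.02,0.02,0.02,0.02,0.02,0.02,0.02], delta_pos=[[0,0,-0.02],[0,0,-0.06],[-0.01,-0.01,-0.085],[-0.035,-0.05,-0.085],[-0.065,-0.095,-0.085],[-0.095,-0.14,-0.085],[-0.125,-0.19,-0.085],[-0.15,-0.23,-0.085],[-0.165,-0.25,-0.08],[-0.1685,-0.255,-0.075]], rotation=[[0,0,0],[0,0,0],[0,0,0.02],[0,0,0.05],[0,0,0.09],[0,0,0.12],[0,0,0.16],[0,0,0.19],[0,0,0.215],[0,0,0.2214]])

```text
time: 20.3
position: [0.6403, -0.1134, 0.2144]
eef_rot: [-0.001, 0.066, 0.998, -0.0]
ft_force: [-0.6, 0.1, -4.7]
finger_gap: 0.029
grasp_force: 119.2
```

Call:
move_arm(jaw=[0.02,0.02,0.02,0.02,0.02,0.02,0.02,0.02,0.02,0.02], delta_pos=[[0,0,0],[0,0,0],[0,0,0],[0,0,0],[0,0,0],[0,0,0],[0,0,0],[0,0,0],[0,0,0],[0,0,0]], rotation=[[0,0,0],[0,0,0],[0,0,0],[0,0,0],[0,0,0],[0,0,0],[0,0,0],[0,0,0],[0,0,0],[0,0,0]])

```text
time: 21.55
position: [0.6399, -0.1121, 0.2164]
eef_rot: [-0.0, 0.065, 0.998, 0.0]
ft_force: [0.4, -0.0, -4.0]
finger_gap: 0.0287
grasp_force: 119.2
```

```bash
python3 - <<'E'
from h import *
from workcell import env
import cv2
go([.6430,-.1112,.140],82.7)
d=env.snapshot("wrist");np.savez("w3.npz",**d);cv2.imwrite("pics/w3.png",d["frame"][:,:,::-1])
E
```

```text
t 21.55 pos [ 0.6399 -0.1121  0.2164] ydir 82.57 tilt [-0.  0.] F [ 0.4 -0.  -4. ] M [-0.02  0.01  0.05] gap 0.0287 q6 -1.77
d [-0.003   0.0013  0.0764] rot [ 0.     -0.     -0.0022]
```

View pics/w3.png

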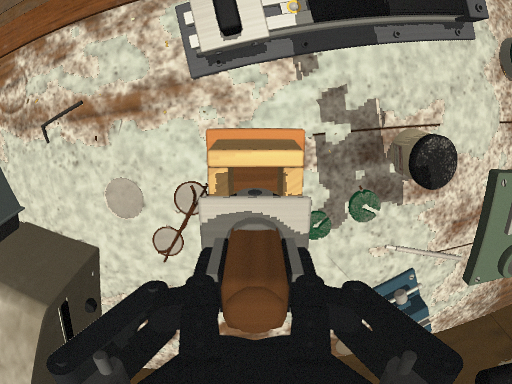

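The wrist view shows the empty stand, with its near rim edge at (208..304, 150). The held guard's near edge is at (201..311, 197), so the two are nearly in line. I'll compute the remaining offset.

```bash
python3 - <<'E'
from h import *
d=np.load("w3.npz");p=np.array([.6399,-.1121,.2164]);R=Rt(82.57);q=Ro.from_matrix(R).as_quat();q=[q[3],*q[:3]]
for n,u,v,z in [("rimL",208,150,.076),("rimR",304,150,.076),("pockL",230,167,.076),("pockR",284,167,.076),("gL",201,197,.2164+.0048-.034),("gR",311,197,.2164+.0048-.034)]:
    P=wray(d,p,q,u,v,z);print(n,P.round(4),"tool",(R.T@(P-p)).round(4))
E
```

```text
rimL [ 0.6025 -0.1504  0.076 ] tool [ 0.0322 -0.0428  0.1404]
rimR [ 0.6139 -0.0613  0.076 ] tool [0.0323 0.0471 0.1404]
pockL [ 0.6215 -0.1323  0.076 ] tool [ 0.0156 -0.0224  0.1404]
pockR [ 0.628  -0.0817  0.076 ] tool [0.0157 0.0286 0.1404]
gL [ 0.6106 -0.1389  0.1872] tool [ 0.0255 -0.0304  0.0292]
gR [ 0.6188 -0.0755  0.1872] tool [0.0256 0.0336 0.0292]
```

Call:
move_arm(jaw=[0.02,0.02,0.02,0.02,0.02,0.02,0.02,0.02,0.02,0.02], delta_pos=[[-0.003,0.001,0.005],[-0.003,0.001,0.02],[-0.003,0.001,0.035],[-0.003,0.001,0.045],[-0.003,0.001,0.055],[-0.003,0.001,0.065],[-0.003,0.001,0.075],[-0.003,0.001,0.085],[-0.003,0.001,0.092],[-0.003,0.001,0.095]], rotation=[[0,0,0],[0,0,0],[0,0,0],[0,0,0],[0,0,0],[0,0,0],[0,0,0],[0,0,0],[0,0,0],[0,0,0]])

```text
time: 22.85
position: [0.6428, -0.1115, 0.1209]
eef_rot: [-0.0, 0.065, 0.998, -0.0]
ft_force: [0.1, -0.8, -4.5]
finger_gap: 0.0285
grasp_force: 119.2
```

```bash
python3 -c "
from h import *
go([.6430,-.1112,.1112],82.7)"
```

```text
t 22.85 pos [ 0.6428 -0.1115  0.1209] ydir 82.57 tilt [-0.0007 -0.    ] F [ 0.1 -0.8 -4.5] M [-0.02 -0.05  0.  ] gap 0.0285 q6 -1.77
d [-0.0001  0.0003  0.0097] rot [-0.0001 -0.0007 -0.0023]
```

Inserted without contact. I'll lower the last 9 mm gently.

Call:
move_arm(jaw=[0.02,0.02,0.02,0.02,0.02,0.02,0.02,0.02,0.02,0.02], delta_pos=[[0,0,0.001],[0,0,0.003],[0,0,0.005],[0,0,0.006],[0,0,0.007],[0,0,0.008],[0,0,0.0085],[0,0,0.009],[0,0,0.0095],[0,0,0.0095]], rotation=[[0,0,0],[0,0,0],[0,0,0],[0,0,0],[0,0,0],[0,0,0],[0,0,0],[0,0,0],[0,0,0],[0,0,0]])

```text
time: 24.1
position: [0.643, -0.1115, 0.1119]
eef_rot: [-0.0, 0.065, 0.998, -0.0]
ft_force: [-0.3, -0.3, -4.5]
finger_gap: 0.0287
grasp_force: 119.2
```

Call:
move_arm(jaw=[0.02,0.02,0.02,0.02,0.02,0.02,0.02,0.02,0.02,0.02], delta_pos=[[0,0,0.0003],[0,0,0.0006],[0,0,0.0009],[0,0,0.0012],[0,0,0.0015],[0,0,0.0018],[0,0,0.002],[0,0,0.002],[0,0,0.002],[0,0,0.002]], rotation=[[0,0,0],[0,0,0],[0,0,0],[0,0,0],[0,0,0],[0,0,0],[0,0,0],[0,0,0],[0,0,0],[0,0,0]])

```text
time: 25.35
position: [0.6431, -0.1115, 0.1113]
eef_rot: [0.001, 0.065, 0.998, -0.0]
ft_force: [-4.2, 1.2, 6.3]
finger_gap: 0.0287
grasp_force: 120.6
```

Call:
move_arm(jaw=[0.03,0.04,0.06,0.085,0.085,0.085,0.085,0.085,0.085,0.085], delta_pos=[[0,0,-0.001],[0,0,-0.001],[0,0,-0.001],[0,0,-0.001],[0,0,-0.001],[0,0,-0.005],[0,0,-0.03],[0,0,-0.06],[0,0,-0.09],[0,0,-0.11]], rotation=[[0,0,0],[0,0,0],[0,0,0],[0,0,0],[0,0,0],[0,0,0],[0,0,0],[0,0,0],[0,0,0],[0,0,0]], grip_force=60)

```text
time: 26.6
position: [0.6434, -0.1116, 0.2222]
eef_rot: [0.001, 0.065, 0.998, -0.0]
ft_force: [-0.5, 0.9, -0.4]
finger_gap: 0.0851
grasp_force: 0.0
```

```bash
python3 - <<'E'
from h import *
from workcell import env
import cv2
go([.4765,-.1137,.20],95.3)
s=env.snapshot("scene")["frame"][145:275,180:310,::-1];cv2.imwrite("pics/s2.png",cv2.resize(s,None,fx=4.5,fy=4.5,interpolation=cv2.INTER_CUBIC))
E
```

```text
t 26.6 pos [ 0.6434 -0.1116  0.2222] ydir 82.58 tilt [ 0.0025 -0.0003] F [-0.5  0.9 -0.4] M [-0.03 -0.04  0.01] gap 0.0851 q6 -1.77
d [ 0.1653 -0.0236  0.0218] rot [-2.000e-04  2.500e-03 -2.221e-01]
```

View pics/s2.png

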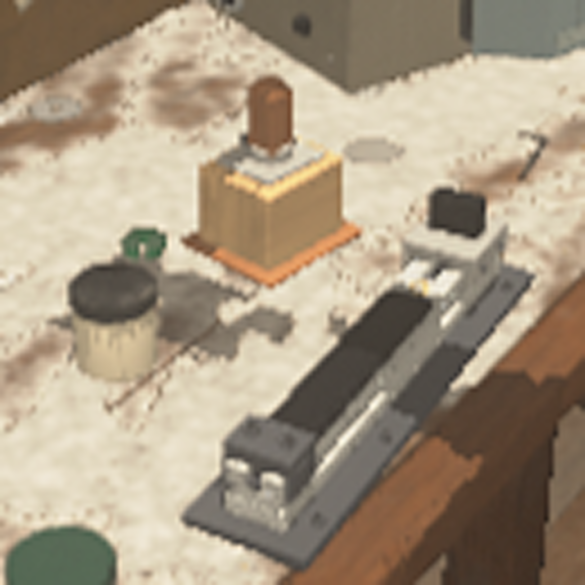

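The roller stands upright in its stand (handle at (270,115) in the crop) and the strip looks flat. Next, the keeper lug.

Call:
move_arm(jaw=[0.085,0.085,0.085,0.085,0.085,0.07,0.06,0.06,0.06,0.06], delta_pos=[[0.02,-0.003,0],[0.055,-0.008,0],[0.095,-0.014,0],[0.13,-0.019,0],[0.155,-0.022,0.01],[0.1653,-0.0236,0.02],[0.1653,-0.0236,0.04],[0.1653,-0.0236,0.06],[0.1653,-0.0236,0.07],[0.1653,-0.0236,0.072]], rotation=[[0,0,-0.03],[0,0,-0.07],[0,0,-0.12],[0,0,-0.17],[0,0,-0.21],[0,0,-0.222],[0,0,-0.222],[0,0,-0.222],[0,0,-0.222],[0,0,-0.222]])

```text
time: 27.9
position: [0.4759, -0.1136, 0.1477]
eef_rot: [-0.0, -0.046, 0.999, -0.0]
ft_force: [-0.5, -1.0, -0.0]
finger_gap: 0.0596
grasp_force: 0.0
```

```bash
python3 - <<'E'
from h import *
from workcell import env
import cv2
go([.4767,-.1137,.084],95.3)
s=env.get_state();d=env.snapshot("wrist");np.savez("w4.npz",p=s["position"],q=s["eef_rot"],**d);cv2.imwrite("pics/w4.png",d["frame"][:,:,::-1])
E
```

```text
t 27.9 pos [ 0.4759 -0.1136  0.1477] ydir 95.3 tilt [-0.0007 -0.0002] F [-0.5 -1.  -0. ] M [ 0.01  0.02 -0.04] gap 0.0596 q6 -1.57
d [-0.0009 -0.0002  0.0637] rot [-0.0001 -0.0007 -0.    ]
```

View pics/w4.png

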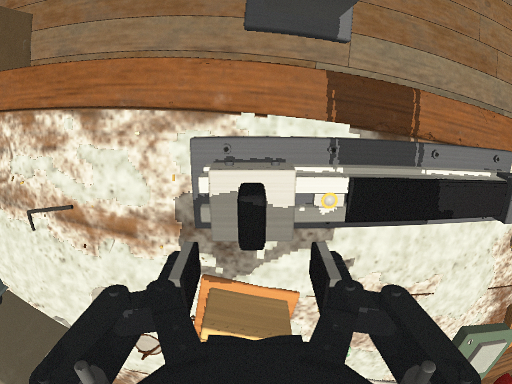

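The lug is centred between the jaws at column 252, against 254 for the principal point, and the strip lies flat. I'll descend and grip.

Call:
move_arm(jaw=[0.06,0.06,0.06,0.06,0.06,0.06,0.03,0.01,0.01,0.01], delta_pos=[[-0.001,0,0.015],[-0.001,0,0.03],[-0.001,0,0.045],[-0.001,0,0.055],[-0.001,0,0.061],[-0.001,0,0.063],[-0.001,0,0.063],[-0.001,0,0.063],[-0.001,0,0.063],[-0.001,0,0.063]], rotation=[[0,0,0],[0,0,0],[0,0,0],[0,0,0],[0,0,0],[0,0,0],[0,0,0],[0,0,0],[0,0,0],[0,0,0]], grip_force=40)

```text
time: 29.2
position: [0.4774, -0.1136, 0.0856]
eef_rot: [0.001, -0.046, 0.999, -0.0]
ft_force: [-1.2, -1.7, 3.9]
finger_gap: 0.017
grasp_force: 41.4
```

Call:
move_arm(jaw=[0.01,0.01,0.01,0.01,0.01,0.01,0.01,0.01,0.01,0.01], delta_pos=[[0,0.004,0],[0,0.009,0],[0,0.015,0],[0,0.021,0],[0,0.027,0],[0,0.033,0],[0,0.039,0],[0,0.045,0],[0,0.049,0],[0,0.05,0]], rotation=[[0,0,0],[0,0,0],[0,0,0],[0,0,0],[0,0,0],[0,0,0],[0,0,0],[0,0,0],[0,0,0],[0,0,0]])

```text
time: 30.45
position: [0.4728, -0.0638, 0.0856]
eef_rot: [0.0, -0.047, 0.999, -0.001]
ft_force: [0.1, -4.1, 4.7]
finger_gap: 0.0172
grasp_force: 41.5
```

```bash
python3 -c "
from h import *
go([.4774-.0924*.066,-.1136+.9957*.066,.0856],95.3)"
```

```text
t 30.45 pos [ 0.4728 -0.0638  0.0856] ydir 95.33 tilt [ 0.001 -0.001] F [ 0.1 -4.1  4.7] M [-1.48  0.07 -0.02] gap 0.0172 q6 -1.67
d [-0.      0.016  -0.0001] rot [-0.0011  0.0009  0.0006]
```

Call:
move_arm(jaw=[0.01,0.01,0.01,0.01,0.01,0.01,0.01,0.01,0.01,0.01], delta_pos=[[0,0.002,0],[0,0.004,0],[0,0.006,0],[0,0.008,0],[0,0.01,0],[0,0.012,0],[0,0.014,0],[0,0.016,0],[0,0.0175,0],[0,0.0175,0]], rotation=[[0,0,0],[0,0,0],[0,0,0],[0,0,0],[0,0,0],[0,0,0],[0,0,0],[0,0,0],[0,0,0],[0,0,0]])

```text
time: 31.7
position: [0.4715, -0.0502, 0.0856]
eef_rot: [0.0, -0.047, 0.999, -0.004]
ft_force: [5.8, -20.4, 0.3]
finger_gap: 0.0171
grasp_force: 41.2
```

```bash
python3 -c "
from h import *
go([.4774-.0924*.066,-.1136+.9957*.066,.0856],95.3)"
```

```text
t 31.7 pos [ 0.4715 -0.0502  0.0856] ydir 95.37 tilt [ 0.0006 -0.0075] F [  5.8 -20.4   0.3] M [-7.28 -1.65 -0.  ] gap 0.0171 q6 -1.71
d [-0.      0.0023 -0.0001] rot [-0.0076 -0.0002  0.0013]
```

Call:
move_arm(jaw=[0.01,0.01,0.01,0.01,0.01,0.01,0.01,0.01,0.01,0.01], delta_pos=[[0,0.0004,0],[0,0.0008,0],[0,0.0012,0],[0,0.0016,0],[0,0.0018,0],[0,0.0018,0],[0,0.0018,0],[0,0.0018,0],[0,0.0018,0],[0,0.0018,0]], rotation=[[0,0,0],[0,0,0],[0,0,0],[0,0,0],[0,0,0],[0,0,0],[0,0,0],[0,0,0],[0,0,0],[0,0,0]])

```text
time: 32.95
position: [0.4715, -0.05, 0.0856]
eef_rot: [0.0, -0.047, 0.999, -0.005]
ft_force: [6.6, -28.9, -2.1]
finger_gap: 0.0171
grasp_force: 40.9
```

```bash
python3 -c "
from h import *
go([.4774-.0924*.066,-.1136+.9957*.066,.0856],95.3)"
```

```text
t 32.95 pos [ 0.4715 -0.05    0.0856] ydir 95.37 tilt [ 0.0005 -0.0102] F [  6.6 -28.9  -2.1] M [-9.8  -2.42 -0.06] gap 0.0171 q6 -1.72
d [-0.      0.0022 -0.    ] rot [-0.0102 -0.0004  0.0013]
```

Call:
move_arm(jaw=[0.01,0.01,0.01,0.01,0.01,0.01,0.01,0.03,0.05,0.06], delta_pos=[[0,-0.001,0],[0,-0.002,0],[0,-0.003,0],[0,-0.004,0],[0,-0.004,0],[0,-0.004,0],[0,-0.004,0],[0,-0.004,0],[0,-0.004,0],[0,-0.004,0]], rotation=[[0,0,0],[0,0,0],[0,0,0],[0,0,0],[0,0,0],[0,0,0],[0,0,0],[0,0,0],[0,0,0],[0,0,0]])

```text
time: 34.2
position: [0.4709, -0.048, 0.0847]
eef_rot: [-0.0, -0.046, 0.999, 0.0]
ft_force: [0.3, -0.3, -0.5]
finger_gap: 0.0601
grasp_force: 0.0
```

Call:
move_arm(jaw=[0.06,0.06,0.06,0.06,0.06,0.06,0.06,0.06,0.06,0.06], delta_pos=[[0,0,-0.005],[0,0,-0.015],[0,0,-0.03],[0,0,-0.045],[0,0,-0.06],[0,0,-0.063],[0,0,-0.063],[0,0,-0.063],[0,0,-0.063],[0,0,-0.063]], rotation=[[0,0,0],[0,0,0],[0,0,0],[0,0,0],[0,0,0],[0,0,0],[0,0,0],[0,0,0],[0,0,0],[0,0,0]])

```text
time: 35.45
position: [0.4709, -0.0484, 0.1477]
eef_rot: [-0.0, -0.046, 0.999, -0.0]
ft_force: [-0.4, 0.2, -0.6]
finger_gap: 0.0599
grasp_force: 0.0
```

```bash
python3 - <<'E'
from h import *
from workcell import env
import cv2
go([.4767,-.1137,.084],95.3)
s=env.get_state();d=env.snapshot("wrist");np.savez("w5.npz",p=s["position"],q=s["eef_rot"],**d);cv2.imwrite("pics/w5.png",d["frame"][:,:,::-1])
# black lug columns along its middle: before/after (dark run in a band of rows), on plane z=.099
for f in ("w4.npz","w5.npz"):
    e=np.load(f);g=cv2.cvtColor(e["frame"],cv2.COLOR_RGB2GRAY)[195:215,200:300].mean(0);c=np.where(g<60)[0]+200
    A=[wray(e,e["p"],e["q"],c0,205,.099) for c0 in (c.min(),c.max())];B=np.mean(A,0);print(f,c.min(),c.max(),np.round(A,4).tolist(),"s",round((.152-B[1])/.9957,4))
E
```

```text
t 35.45 pos [ 0.4709 -0.0484  0.1477] ydir 95.29 tilt [-0.0006 -0.0001] F [-0.4  0.2 -0.6] M [-0.04  0.01  0.05] gap 0.0599 q6 -1.71
d [ 0.0002 -0.0655  0.0637] rot [-0.     -0.0006 -0.0001]
w4.npz 238 265 [[0.4639, -0.1248, 0.099], [0.4623, -0.1073, 0.099]] s 0.2692
w5.npz 237 299 [[0.459, -0.0603, 0.099], [0.4552, -0.0198, 0.099]] s 0.1929
```

View pics/w5.png

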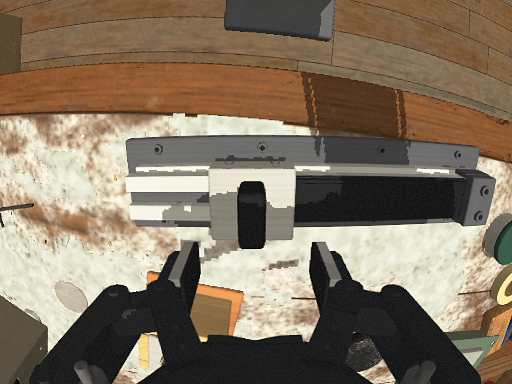

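```bash
python3 - <<'E'
from h import *
import cv2
for f in ("w4.npz","w5.npz"):
    e=np.load(f);g=cv2.cvtColor(e["frame"],cv2.COLOR_RGB2GRAY).astype(float)
    for a,b,sg in ((228,250,-1),(255,278,1)):
        r=[]
        for v in range(193,222):
            p=g[v,a:b];m=(p[:5].mean()+p[-5:].mean())/2
            i=np.where((p[:-1]-m)*(p[1:]-m)<0)[0]
            if len(i): i=i[0];u=a+i+(p[i]-m)/(p[i]-p[i+1]);P=wray(e,e["p"],e["q"],u,v,.099);r.append((P-[.452,.152,0])@[.0924,-.9957,0])
        print(f,sg,len(r),np.round(np.median(r),5))
E
```

```text
w4.npz -1 29 0.27737
w4.npz 1 29 0.25859
w5.npz -1 28 0.21221
w5.npz 1 29 0.19335
```

```bash
python3 -c "
from workcell import env
print(env.close_job())"
```

```text
the job is handed in; nothing more can be done
None
```

I rolled the strip flat over its whole length, put the roller back upright in its stand, and pushed the keeper to a hard stop at about 65 mm of travel (66 mm nominal), past the 64 mm catch point though the click itself can't be sensed; handed in at about 36 s with the arm clear.

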